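# Locate a circuit board in the corner of its assembly jig

## Task

Get the small circuit board ready to be screwed down in the assembly jig: first swing the jig's raised keeper bar down until it snaps fully home in its spring catch, because the white pad on the bar is the second stop. Then take the small board off the mat (its tall black connector is the place to grip it), lay it flat on the jig plate with the connector towards the open right-hand side, and press it into the corner, against the far white rail and the white pad at the same time, square to both. Finish holding it there: keep your grip and a light steady push (a few newtons) on both stops so that I can drive the screws, do not force it hard, and leave the large board, the cutters and the loose white corner stop alone.

Things in the scene. Friction and masses are not known exactly. Their poses are not given: they have to be found in the camera images.
- jig: Assembly jig, fixed: aluminium plate 190 (x) x 220 (y) mm on feet, flat top 12 mm above the origin. Origin: centre of the underside, at bench height. x points to the far side with the white rail, y to the left side with the keeper bar, z up; turned only about z. The catch post stands at the bar's front end (jig x -92 to -76, y 80 to 102 mm), top 42 mm above the origin.
- rail: First stop: straight white plastic rail, 14 x 115 x 12 mm above the plate, on the far side of the jig plate. Its frame is the jig's frame; its stop face looks towards jig -x, at jig x = +55 mm, from y = -45 to +70 mm.
- keeper_angle (a joint): Hinge angle of the steel keeper bar (rad): 0 = shut, level, in the catch; grows as its front end lifts (up and back, in the jig's plane y = 91 mm). Bar 12 wide, 10 high, reaches 149 mm from the hinge towards jig -x. Starts half raised, stays where left (stiff, 0.12 N m). In the last 0.05 rad its tip must pass a spring ball: about 6 N down on the thumb pad, then it snaps shut and stays.
- keeper_hinge (a point): Point on the hinge axis of the keeper bar, at jig (78, 91, 21) mm; the axis runs along jig y, the axes are the jig's.
- keeper_press (a point): Centre of the top of the black ribbed thumb pad (34 x 16 mm) on the bar, the place to push: 108 mm from the hinge along the bar and 9 mm above the bar's middle line; moves with the bar. When shut it lies 30 mm above the jig's underside.
- keeper: The keeper bar itself with its white pad, the second stop: 40 mm long, on the inner (right) side of the bar. Origin on the hinge axis; x runs along the bar away from its tip, y along the hinge. With the bar shut the pad's face looks towards jig -y, at jig y = +80 mm, from x = -5 to +35 mm, and reaches from the plate up to about 22 mm above the bench.
- small_board: Small blue circuit board, 70 (x) x 120 (y) mm, about 90 g, loose, flat on the 2.4 mm mat. Bare board 1.8 mm thick, origin at the centre of its underside, z up. Black connector 50 (x) x 16 (y) mm, rises from 1.8 to 13.4 mm above the underside, centred at board x = 0, y = +48 mm. Grip it from above across its 16 mm; the board's other parts do not stand in the way.
- connector (a point): Centre of the top of the small board's black connector, 48 mm from the middle of the board towards +y and 13.4 mm above its underside.
- seat (a point): Point on the jig's plate top (12 mm above its underside) that lies under the middle of the small board when it is fully in the corner: jig (20, 20, 12) mm, axes the jig's. There the connector end of the board points to jig -y, so the board's own x and y axes point the reverse way to the jig's.
- large_board: Larger green circuit board of the same kind, 85 x 160 x 13 mm, loose on the mat; to be left alone. Origin: centre of the underside.
- cutter: Pair of flush cutters with blue handles, 54 x 141 x 13 mm, loose on the bench beyond the mat; to be left alone. Origin: middle of its underside.
- spare_stop: Loose white L-shaped corner stop, 70 x 50 x 17 mm, to the left of the jig; a spare, to be left alone. Origin: middle of its underside.
There are look-alikes about, which are no part of the job. What is shaped like the small_board but turquoise is not meant.

How it is judged:
On the way, in this order (a step that is already met when the one before it is completed fails the run):
1. the keeper bar is shut and held by its catch (value of joint keeper_angle below 0.03 rad), for 0.3 s.
2. the small board lies flat in the corner and is pressed against the rail and the pad at once (contact force between small_board and rail above 2 N and contact force between small_board and keeper above 2 N and horizontal distance between small_board and seat below 0.004 m and z of small_board in the frame of seat below 0.003 m and angle between the y axis of small_board and the y axis of rail, either way round below 0.035 rad and y of connector in the frame of seat below -0.04 m and angle between small_board's own z axis and vertical below 0.035 rad), for 0.5 s.
At the end, for the whole second after the job is handed in: Keeper bar shut (under 0.03 rad); small board flat on the jig plate (3 mm, 0.035 rad), its middle within 4 mm of the seat, square within 0.035 rad, connector to the right, at rest, pressing on rail and pad with over 2 N each; the fingers still hold it (over 1 N) (all of step 2 and value of joint keeper_angle below 0.03 rad and contact force between the fingers and small_board above 1 N and linear speed of small_board below 0.01 m/s); the arm keeps its last pose, push and grip.
It fails at once if the small board is forced against a stop with more than 45 N (contact force between small_board and rail above 45 N or contact force between small_board and keeper above 45 N).
It fails at once if the large board, the cutters or the loose corner stop is moved by more than 20 mm (distance of any of large_board, cutter, spare_stop from where it was at the start of the episode above 0.02 m).
It also fails if it takes over 64 s, if anything falls off the work surface, if the arm or the gripper's body presses on something with over 40 N, if the wrist force passes 120 N, or if a joint passes its speed limit or range.

## Robot

A 7-joint arm with a two-finger parallel gripper is mounted at the origin on a cart in front of the work surface, level with it; the furniture and walls round the work are solid. World frame = base frame: x ahead of the robot, y to its left, z up, the work surface at z = 0. Lengths are in m, angles in rad, forces in N, time in s.
With the tool pointing down it reaches from about 0.4 to 0.85 m from the base axis. Payload 4.5 kg.
Tool frame: the origin (TCP) lies on the centre line of the jaws, within the pads' length; the fingertips stand 11 mm ahead of it and the grasp point (between the pads) lies 8 mm behind it; z points along the fingers, y is the line along which they close (so a half turn about z gives the same grasp; the last joint's range is limited). The gripper opens to 88 mm and grips with 3 to 60 N. Pads are 18 mm wide; open, the fingers measure 123 mm over their backs; the gripper's body (75 mm by 187 mm) begins 45 mm behind the grasp point.
Start: joints at [1.191, 0.689, -0.195, 1.565, 0.157, 0.902, -0.215], TCP at [0.251, -0.572, 0.25] pointing down, gripper open.
Joint ranges: [-3.01, 3.01], [-0.46, 2.08], [-1.47, 1.51], [0.13, 2.56], [-1, 4.14], [0.04, 2.09], [-2.66, 2.66]. Speed limits (rad/s): [2.57, 2.57, 3.14, 3.14, 3.14, 3.14, 3.14].

## Interface

Orientations are given as a unit quaternion [x, y, z, w].
In Python, from plant import * gives the robot as it stands. The module is installed in compiled form; this text tells all that it offers.
- The arm moves only by the tool send_rows, never from a script. Its argument "motion" is a list of rows, each an object of numbers: "x", "y", "z": the shift along the tool's x, y, z in cm; "rx", "ry", "rz": the turn, a rotation vector about the tool's x, y, z in rad; "jaw": the finger opening in cm, from 0 to 8.81. In form: [{"x": .., "y": .., "z": .., "rx": .., "ry": .., "rz": .., "jaw": ..}, ...]. A call has exactly 5 rows; each row shifts and turns the commanded pose from where the row before left it, along the tool's axes as they then stand; what a row does not reach is not made up. A row lasts 1/10 s, in which the tool goes at most 50 mm and 8.59 degrees, less where a joint would pass 70% of its speed; a pose out of reach is approached as far as the arm can. A call is refused whole if a number of a shift passes 5 or a number of a turn 0.15, either way. A call with a gripper value outside its range is refused whole. The fingers move at their own pace and stop on an object; "grip_force" is the grip in N (left out, the last holds). Time passes only in rows, so rows that do not move let the fingers close, or fill a call up. It gives the time, the measured TCP pose, the force, the opening and the grip force at its end, in the units of the state.
- get_state(): the state, without advancing time (a new reading comes with each control period).
- snapshot(name): name is "scene" or "side" or "wrist"; returns a dict with "img" (384x512x3 uint8, red, green, blue), "vertical_fov" (degrees; the focal length in pixels is half the picture's height over the tangent of half this angle, whatever the lens; pixels are square), "cx", "cy" (the principal point, pixels), "D" ([k1, k2, p1, p2, k3] as OpenCV has them; the pictures are not rectified), "extrinsics" (4x4, takes a point from camera to world coordinates). Camera axes: x right, y up, looking along -z (the intrinsics and any distortion apply to the point x, -y, -z); pixel columns grow to the right and rows downward; lengths in m; the calibration is good to about 2 mm. A picture is of the moment at which its call begins. There is no depth.
- finish_job(): hands the job in; it is judged then, once.
The state is a dict: "clock": time; "q": joint angles; "qd": joint speeds; "joint_torque": joint torques, N m; "tool_pos": TCP position; "eef_rot": TCP orientation; "contact_force": force on the tool from outside, world axes, zero at the start; "moment": the same for the moment, N m; "opening": opening from 0.0 (shut) to 1.0 (fully open); "finger_force": force on a finger pad.
Only numpy, scipy, OpenCV 4.12 (cv2) and the standard library are available. Lean on these libraries where they do the work, as an engineer would, in place of code of your own. Each camera call takes 0.05 s, during which the arm holds its last target. There are 200 camera calls.

## Working session

There is one attempt and no reset: what is moved stays moved. The work goes in short steps, Python scripts to look and compute and a tool call to move; the robot and the scene stay as the last step left them, time stands still between calls to the robot, and variables do not carry over. Pictures are saved under pics/ and viewed, at most 10 in all, crops included, and the job is handed in when it is done.

Besides the shell and the picture viewer there is one more tool, called after "Request:" as a command line: name --argument value ..., lists and objects as JSON in quotes. send_rows: Moves the arm, as the interface text tells. Its arguments: {"type":"object","properties":{"motion":{"type":"array"},"grip_force":{"type":"number"}},"required":["motion"]}

```bash
mkdir -p pics
cat > h.py <<'E'
from plant import *
import numpy as np, cv2
from scipy.spatial.transform import Rotation as R
def cam(n):
    s=snapshot(n); f=192/np.tan(np.radians(s["vertical_fov"])/2)
    return s, np.array([[f,0,s["cx"]],[0,f,s["cy"]],[0,0,1]]), np.array(s["D"],float), np.array(s["extrinsics"])
def save(n,name,meta=True):
    s,K,D,E=cam(n); cv2.imwrite(f"pics/{name}.png",s["img"][:,:,::-1]); np.savez(f"pics/{name}.npz",K=K,D=D,E=E)
def ld(name):
    z=np.load(f"pics/{name}.npz"); return z["K"],z["D"],z["E"]
def ray(name,px,z):
    K,D,E=ld(name); u=cv2.undistortPoints(np.array(px,float).reshape(-1,1,2),K,D).reshape(-1,2)
    d=np.c_[u[:,0],-u[:,1],-np.ones(len(u))]@E[:3,:3].T; o=E[:3,3]
    return o+d*((np.asarray(z)-o[2])/d[:,2])[:,None]
def proj(name,P):
    K,D,E=ld(name); p=(np.atleast_2d(P)-E[:3,3])@E[:3,:3]; p=p*[1,-1,-1]
    return cv2.projectPoints(p,np.zeros(3),np.zeros(3),K,D)[0].reshape(-1,2)
def crop(name,x0,y0,x1,y1,k,out):
    i=cv2.imread(f"pics/{name}.png")[y0:y1,x0:x1]; cv2.imwrite(f"pics/{out}.png",cv2.resize(i,None,fx=k,fy=k,interpolation=cv2.INTER_CUBIC))
def st():
    s=get_state(); print({k:np.round(v,4).tolist() for k,v in s.items()})
E
python3 - <<'E'
from h import *
save("scene","s0");save("side","d0");save("wrist","w0");st()
a=np.hstack([cv2.imread("pics/s0.png"),cv2.imread("pics/d0.png")]); 
for n in("s0","d0","w0"): print(n,ld(n)[2].round(3).tolist())
E
```

```text
{'clock': 0.15, 'q': [1.1908, 0.6898, -0.1946, 1.5661, 0.1573, 0.9025, -0.2152], 'qd': [-0.0008, -0.0017, -0.0001, -0.0042, 0.0004, -0.0007, -0.0004], 'joint_torque': [-0.002, -52.7858, -1.2684, -15.3586, -0.0524, 0.0039, 0.0001], 'tool_pos': [0.2511, -0.5718, 0.2491], 'eef_rot': [0.9787, 0.2054, -0.0002, -0.0007], 'contact_force': [0.0453, -0.5158, -0.783], 'moment': [0.0088, 0.0044, 0.0634], 'finger_force': 0.0, 'opening': 1.0034}
s0 [[-0.442, 0.627, -0.641, -0.216], [-0.897, -0.313, 0.313, 0.364], [-0.005, 0.713, 0.701, 0.851], [0.0, 0.0, 0.0, 1.0]]
d0 [[0.999, -0.034, 0.01, 0.563], [0.026, 0.523, -0.852, -0.983], [0.024, 0.852, 0.523, 0.659], [0.0, 0.0, 0.0, 1.0]]
w0 [[0.402, 0.869, 0.29, 0.327], [-0.916, 0.382, 0.126, -0.539], [-0.001, -0.316, 0.949, 0.384], [0.0, 0.0, 0.0, 1.0]]
```

View pics/s0.png

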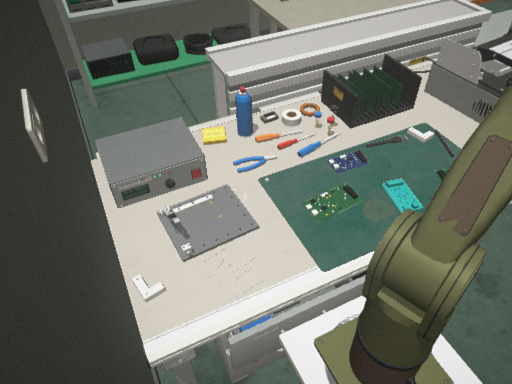

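View pics/d0.png

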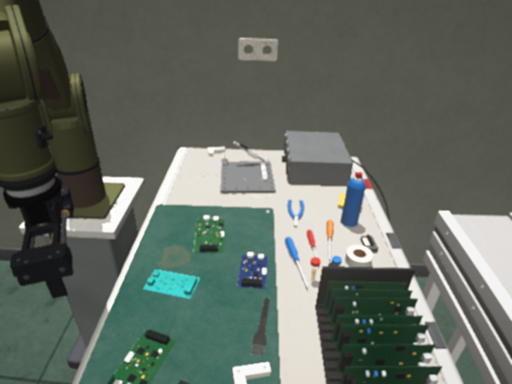

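The blue board is at scene (349,160) / side (254,268). Turquoise (402,195) is the decoy, and the green boards are at (332,201) and side (140,358). Only the blue one fits the description. I'll confirm it and the jig in an enlarged crop.

Run:
```python
from h import *
crop("s0",150,175,270,265,6,"c_jig")
a=cv2.imread("pics/s0.png")[142:182,320:380]; b=cv2.imread("pics/d0.png")[245:295,225:285]
a=cv2.resize(a,None,fx=6.5,fy=6.5,interpolation=cv2.INTER_CUBIC); b=cv2.resize(b,None,fx=6.5,fy=6.5,interpolation=cv2.INTER_CUBIC)
o=np.zeros((325,790,3),np.uint8); o[:a.shape[0],:390]=a; o[:325,400:790]=b; cv2.imwrite("pics/c_bd.png",o)
```

```text
(no output)
```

View pics/c_jig.png

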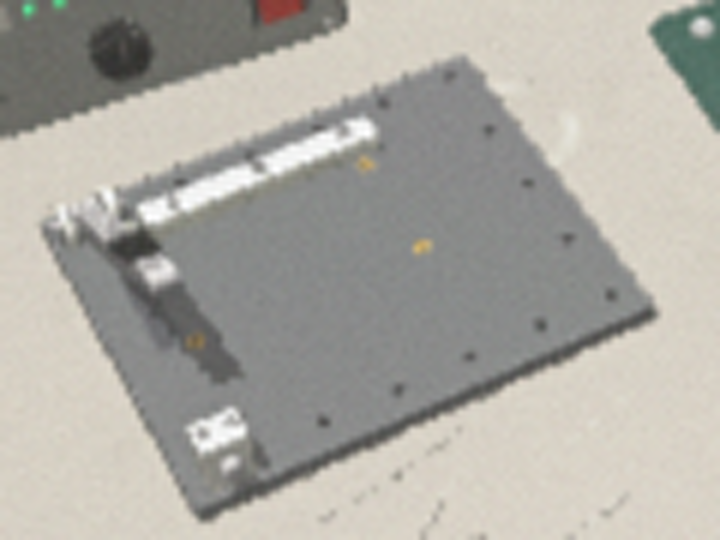

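View pics/c_bd.png

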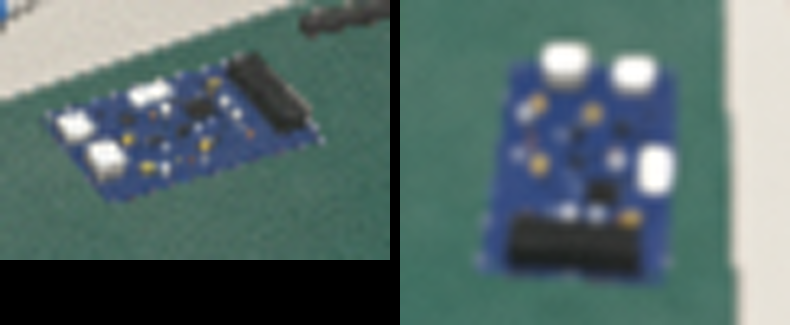

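Crop one shows the plate corners at about (45,225), (205,512), (655,310), (465,58), with the bar raised and the rail on the far side. Crop two confirms the blue board, its connector at the right end in the scene view (nearest the side camera).

Run:
```python
from h import *
j=np.array([[45,222],[203,512],[655,310],[465,58]]);j=(j+.5)/6-.5+[150,175]
P=ray("s0",j,np.full(4,.012))
ref=np.array([[.095,.11],[-.095,.11],[-.095,-.11],[.095,-.11]])
def fit(ref,P):
    c=P.mean(0);a=ref-ref.mean(0);b=P-c
    yaw=np.arctan2((a[:,0]*b[:,1]-a[:,1]*b[:,0]).sum(),(a*b).sum()); 
    r=np.array([[np.cos(yaw),-np.sin(yaw)],[np.sin(yaw),np.cos(yaw)]]); t=c-r@ref.mean(0)
    print("pos",t.round(4),"yaw",yaw.round(4),"res mm",((a@r.T-b)*1e3).round(1).tolist()); return t,yaw
fit(ref,P[:,:2])
# board: far-left... order: scene TL,BL,BR,TR
s=np.array([[47,115],[115,200],[322,140],[245,52]]);s=(s+.5)/6.5-.5+[320,142]
d=np.array([[675,66],[510,62],[478,271],[668,282]]);d=(d-[400,0]+.5)/6.5-.5+[225,245]
refb=np.array([[-.035,-.06],[.035,-.06],[.035,.06],[-.035,.06]])
for n,p in(("s0",s),("d0",d)): Q=ray(n,p,np.full(4,.0042)); print(Q.round(3).tolist()); fit(refb,Q[:,:2])
```

```text
pos [0.5221 0.184 ] yaw 0.0722 res mm [[-0.0, 2.0], [-0.8, 2.7], [-0.2, -2.2], [1.0, -2.4]]
[[0.596, -0.246, 0.004], [0.529, -0.242, 0.004], [0.521, -0.355, 0.004], [0.593, -0.361, 0.004]]
pos [ 0.5601 -0.3009] yaw 3.0855 res mm [[2.0, 3.2], [-0.9, 2.6], [0.6, -4.0], [-1.8, -1.9]]
[[0.596, -0.24, 0.004], [0.528, -0.241, 0.004], [0.522, -0.358, 0.004], [0.593, -0.36, 0.004]]
pos [ 0.5597 -0.2995] yaw 3.1117 res mm [[0.5, -0.9], [-1.4, 2.3], [0.8, -0.7], [0.1, -0.7]]
```

```bash
cat >> h.py <<'E'
JP=np.array([.5221,.184]);JY=.0722
def jw(p):
    p=np.asarray(p,float)/1e3; c,s=np.cos(JY),np.sin(JY)
    return np.c_[JP[0]+c*p[:,0]-s*p[:,1],JP[1]+s*p[:,0]+c*p[:,1],p[:,2]]
def bar(t,L,h,y=91): return [78-L*np.cos(t)+h*np.sin(t),y,21+L*np.sin(t)+h*np.cos(t)]
E
python3 - <<'E'
from h import *
for t in np.arange(0.3,1.21,.15):
    w=jw([bar(t,149,0),bar(t,108,9),bar(t,0,0)])
    print(round(t,2),((proj("s0",w)-[150,175])*6).round().tolist(),proj("d0",w).round().tolist(),w[1].round(3))
i=cv2.imread("pics/d0.png")[130:200,205:285]; cv2.imwrite("pics/c_d.png",cv2.resize(i,None,fx=8,fy=8,interpolation=cv2.INTER_CUBIC))
E
```

```text
0.3 [[191.0, 364.0], [154.0, 302.0], [87.0, 216.0]] [[229.0, 151.0], [240.0, 152.0], [266.0, 161.0]] [0.493 0.273 0.062]
0.45 [[175.0, 317.0], [142.0, 268.0], [87.0, 216.0]] [[231.0, 146.0], [242.0, 148.0], [266.0, 161.0]] [0.5   0.274 0.076]
0.6 [[158.0, 268.0], [129.0, 232.0], [87.0, 216.0]] [[234.0, 141.0], [244.0, 145.0], [266.0, 161.0]] [0.509 0.274 0.089]
0.75 [[138.0, 217.0], [114.0, 196.0], [87.0, 216.0]] [[237.0, 137.0], [247.0, 142.0], [266.0, 161.0]] [0.521 0.275 0.101]
0.9 [[117.0, 165.0], [99.0, 160.0], [87.0, 216.0]] [[242.0, 133.0], [251.0, 140.0], [266.0, 161.0]] [0.533 0.276 0.111]
1.05 [[95.0, 115.0], [84.0, 126.0], [87.0, 216.0]] [[247.0, 130.0], [254.0, 138.0], [266.0, 161.0]] [0.548 0.277 0.119]
1.2 [[73.0, 68.0], [69.0, 94.0], [87.0, 216.0]] [[252.0, 127.0], [259.0, 136.0], [266.0, 161.0]] [0.563 0.278 0.125]
```

View pics/c_d.png

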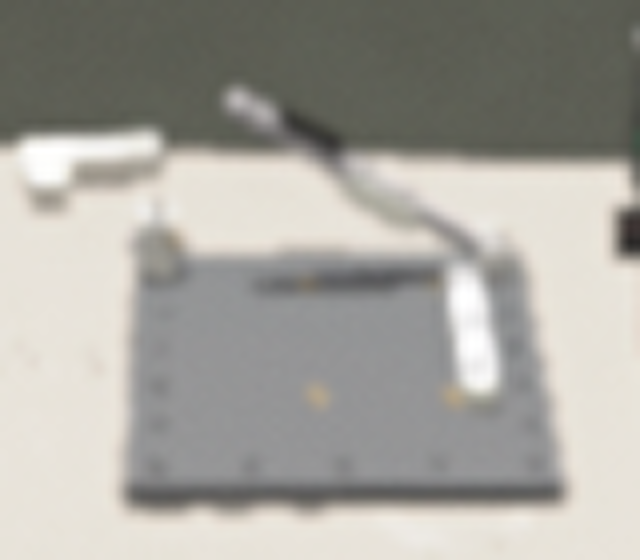

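Bar tip is at side (234,142), pad (244,146), so θ≈0.58 and the thumb pad is near world (0.508, 0.274, 0.087). Moving there with the jaws closed.

Request:
send_rows --motion '[{"rz": 0.114, "jaw": 0}, {"rz": 0.114, "jaw": 0}, {"rz": 0.114, "jaw": 0}, {"x": 4.4, "y": -3, "jaw": 0}, {"x": 4.4, "y": -3, "jaw": 0}]'

```text
schema error: expected keys x, y, z, rx, ry, rz, jaw
```

Request:
send_rows --motion '[{"x": 4.4, "y": -3, "jaw": 0}, {"x": 4.4, "y": -3, "jaw": 0}, {"x": 4.4, "y": -3, "jaw": 0}, {"x": 0.8, "y": -4.8, "jaw": 0}, {"x": 0.8, "y": -4.8, "jaw": 0}]'

```text
schema error: expected keys x, y, z, rx, ry, rz, jaw
```

Request:
send_rows --motion '[{"x": 0.8, "y": -4.8, "jaw": 0}, {"x": 0.8, "y": -4.8, "jaw": 0}, {"x": 0.8, "y": -4.8, "jaw": 0}, {"x": 0.8, "y": -4.8, "jaw": 0}, {"x": 0.8, "y": -4.8, "jaw": 0}]'

```text
schema error: expected keys x, y, z, rx, ry, rz, jaw
```

Request:
send_rows --motion '[{"x": 0.8, "y": -4.8, "jaw": 0}, {"x": 0.8, "y": -4.8, "jaw": 0}, {"x": 0.8, "y": -4.8, "jaw": 0}, {"jaw": 0}, {"jaw": 0}]'

```text
schema error: expected keys x, y, z, rx, ry, rz, jaw
```

All keys are required.

Request:
send_rows --motion '[{"x": 0, "y": 0, "z": 0, "rx": 0, "ry": 0, "rz": 0.114, "jaw": 0}, {"x": 0, "y": 0, "z": 0, "rx": 0, "ry": 0, "rz": 0.114, "jaw": 0}, {"x": 0, "y": 0, "z": 0, "rx": 0, "ry": 0, "rz": 0.114, "jaw": 0}, {"x": 4.4, "y": -3, "z": 0, "rx": 0, "ry": 0, "rz": 0, "jaw": 0}, {"x": 4.4, "y": -3, "z": 0, "rx": 0, "ry": 0, "rz": 0, "jaw": 0}]'

```text
clock: 0.65
tool_pos: [0.329, -0.5105, 0.2494]
eef_rot: [0.999, 0.034, -0.0, 0.0]
contact_force: [1.7, -0.1, 0.2]
opening: 0.569
finger_force: 0.0
```

Request:
send_rows --motion '[{"x": 4.4, "y": -3, "z": 0, "rx": 0, "ry": 0, "rz": 0, "jaw": 0}, {"x": 4.4, "y": -3, "z": 0, "rx": 0, "ry": 0, "rz": 0, "jaw": 0}, {"x": 4.4, "y": -3, "z": 0, "rx": 0, "ry": 0, "rz": 0, "jaw": 0}, {"x": 0.8, "y": -4.8, "z": 0, "rx": 0, "ry": 0, "rz": 0, "jaw": 0}, {"x": 0.8, "y": -4.8, "z": 0, "rx": 0, "ry": 0, "rz": 0, "jaw": 0}]'

```text
clock: 1.15
tool_pos: [0.4574, -0.3179, 0.2492]
eef_rot: [0.999, 0.036, 0.0, -0.0]
contact_force: [0.6, 1.1, -0.2]
opening: 0.116
finger_force: 0.0
```

Request:
send_rows --motion '[{"x": 0.8, "y": -4.8, "z": 0, "rx": 0, "ry": 0, "rz": 0, "jaw": 0}, {"x": 0.8, "y": -4.8, "z": 0, "rx": 0, "ry": 0, "rz": 0, "jaw": 0}, {"x": 0.8, "y": -4.8, "z": 0, "rx": 0, "ry": 0, "rz": 0, "jaw": 0}, {"x": 0.8, "y": -4.8, "z": 0, "rx": 0, "ry": 0, "rz": 0, "jaw": 0}, {"x": 0, "y": 0, "z": 0, "rx": 0, "ry": 0, "rz": 0, "jaw": 0}]'

```text
clock: 1.65
tool_pos: [0.4755, -0.1176, 0.2497]
eef_rot: [0.999, 0.043, 0.0, -0.002]
contact_force: [-0.8, -1.1, 0.0]
opening: 0.005
finger_force: 0.0
```

Request:
send_rows --motion '[{"x": 0.9, "y": -4.85, "z": 0, "rx": 0, "ry": 0, "rz": 0, "jaw": 0}, {"x": 0.9, "y": -4.85, "z": 0, "rx": 0, "ry": 0, "rz": 0, "jaw": 0}, {"x": 0.9, "y": -4.85, "z": 0, "rx": 0, "ry": 0, "rz": 0, "jaw": 0}, {"x": 0.9, "y": -4.85, "z": 0, "rx": 0, "ry": 0, "rz": 0, "jaw": 0}, {"x": 0.9, "y": -4.85, "z": 0, "rx": 0, "ry": 0, "rz": 0, "jaw": 0}]'

```text
clock: 2.15
tool_pos: [0.502, 0.1203, 0.2497]
eef_rot: [0.999, 0.036, 0.0, 0.0]
contact_force: [0.5, 0.3, -0.1]
opening: 0.003
finger_force: 0.0
```

Request:
send_rows --motion '[{"x": 0.9, "y": -4.85, "z": 1, "rx": 0, "ry": 0, "rz": 0, "jaw": 0}, {"x": 0.9, "y": -4.85, "z": 2, "rx": 0, "ry": 0, "rz": 0, "jaw": 0}, {"x": 0.9, "y": -4.85, "z": 2, "rx": 0, "ry": 0, "rz": 0, "jaw": 0}, {"x": 0, "y": 0, "z": 2, "rx": 0, "ry": 0, "rz": 0, "jaw": 0}, {"x": 0, "y": 0, "z": 0, "rx": 0, "ry": 0, "rz": 0, "jaw": 0}]'

```text
clock: 2.65
tool_pos: [0.5158, 0.2599, 0.1794]
eef_rot: [0.999, 0.037, -0.003, 0.001]
contact_force: [-0.0, -1.1, 0.1]
opening: 0.003
finger_force: 0.0
```

Run:
```python
from h import *
save("side","d1");save("wrist","w1");st()
a=cv2.imread("pics/d1.png")[90:200,205:305]; a=cv2.resize(a,(400,440),interpolation=cv2.INTER_CUBIC)
b=cv2.resize(cv2.imread("pics/w1.png"),(400,300)); o=np.zeros((440,800,3),np.uint8);o[:,:400]=a;o[:300,400:]=b;cv2.imwrite("pics/v1.png",o)
```

```text
{'clock': 2.75, 'q': [-0.5506, 0.7154, 0.0142, 1.7801, -0.0133, 0.6479, -2.0301], 'qd': [0.015, -0.0301, 0.0069, -0.0091, -0.0011, -0.0023, -0.0029], 'joint_torque': [-1.2689, -49.0341, 0.8669, -11.8049, -0.0322, -0.0791, 0.0041], 'tool_pos': [0.5179, 0.2579, 0.1821], 'eef_rot': [0.9994, 0.035, -0.0004, 0.001], 'contact_force': [0.5972, -0.6653, 0.2539], 'moment': [0.0371, -0.0003, -0.0171], 'finger_force': 0.0, 'opening': 0.0049}
```

View pics/v1.png

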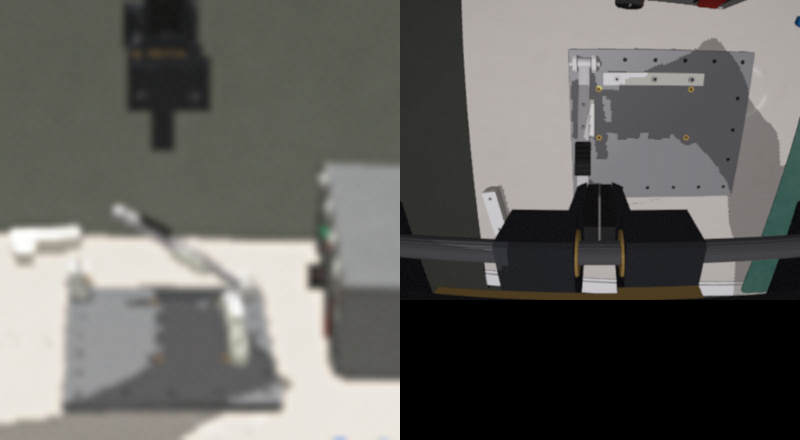

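The bar stays raised with the tool above it, and the wrist picture shows the whole jig. I'll take an enlarged crop to refine the jig pose.

Run:
```python
from h import *
crop("w1",205,50,465,260,2.8,"c_w1")
```

```text
(no output)
```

View pics/c_w1.png

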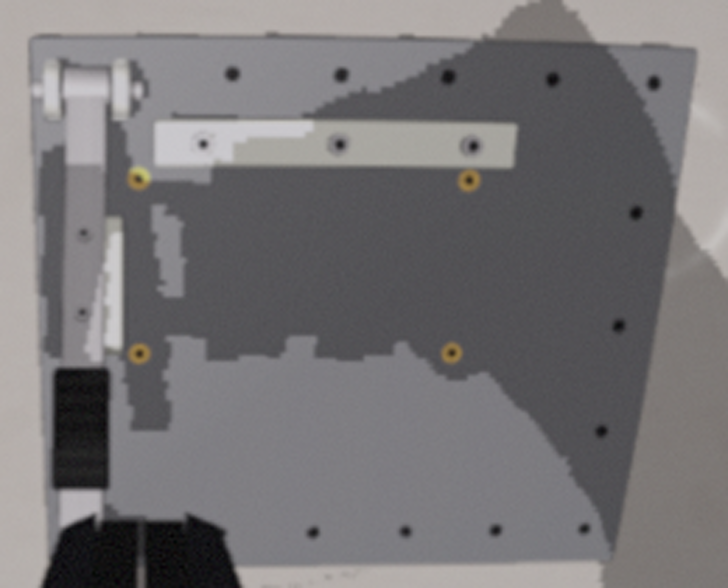

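Run:
```python
from h import *
from scipy.optimize import least_squares
px=np.array([[32,38],[696,48],[610,558],[155,166],[513,168],[154,121],[518,124]]);px=(px+.5)/2.8-.5+[205,50]
z=np.array([12,12,12,24,24,24,24])/1e3
ref=np.array([[95,110],[95,-110],[-95,-110],[55,70],[55,-45],[69,70],[69,-45]])/1e3
P=ray("w1",px,z)[:,:2]
f=lambda v:((ref@R.from_euler('z',v[2]).as_matrix()[:2,:2].T+v[:2])-P).ravel()
r=least_squares(f,[.52,.18,.07]);print(r.x.round(4),(r.fun.reshape(-1,2)*1e3).round(1).tolist())
# pad top & contact in world with new pose
x,y,t=r.x;import h;h.JP=r.x[:2];h.JY=t
for a in(.58,.4,.2,0,-.03):print(a,jw([bar(a,108,9)]).round(4),)
print("seat",jw([[20,20,12],[20,-28,25.4]]).round(4))
print(((proj("w1",jw([bar(a,108,9) for a in(.5,.55,.6)]))-[205,50])*2.8).round())
```

```text
[0.5271 0.1842 0.0738] [[0.8, 1.8], [0.5, -1.1], [-1.7, -1.9], [0.1, 0.5], [-0.1, 0.1], [0.3, 0.2], [0.2, 0.3]]
0.58 [[0.513  0.2744 0.0877]]
0.4 [[0.5024 0.2736 0.0713]]
0.2 [[0.4944 0.273  0.0513]]
0 [[0.4904 0.2727 0.03  ]]
-0.03 [[0.4902 0.2727 0.0268]]
seat [[0.5455 0.2056 0.012 ]
 [0.5491 0.1578 0.0254]]
[[ 80. 431.]
 [ 78. 426.]
 [ 77. 420.]]
```

Request:
send_rows --motion '[{"x": 0, "y": -0.8, "z": 2.5, "rx": 0, "ry": 0, "rz": 0, "jaw": 0}, {"x": 0, "y": -0.8, "z": 2.5, "rx": 0, "ry": 0, "rz": 0, "jaw": 0}, {"x": 0, "y": 0, "z": 2, "rx": 0, "ry": 0, "rz": 0, "jaw": 0}, {"x": -0.3, "y": 0, "z": 0.7, "rx": 0, "ry": 0, "rz": 0, "jaw": 0}, {"x": -0.3, "y": 0, "z": 0.7, "rx": 0, "ry": 0, "rz": 0, "jaw": 0}]'

```text
clock: 3.25
tool_pos: [0.5115, 0.2738, 0.099]
eef_rot: [0.999, 0.035, 0.001, 0.0]
contact_force: [-0.1, -1.3, 0.9]
opening: 0.004
finger_force: 0.3
```

Request:
send_rows --motion '[{"x": -0.4, "y": 0, "z": 0.7, "rx": 0, "ry": 0, "rz": 0, "jaw": 0}, {"x": -0.4, "y": 0, "z": 0.7, "rx": 0, "ry": 0, "rz": 0, "jaw": 0}, {"x": -0.3, "y": 0, "z": 0.8, "rx": 0, "ry": 0, "rz": 0, "jaw": 0}, {"x": -0.3, "y": 0, "z": 0.8, "rx": 0, "ry": 0, "rz": 0, "jaw": 0}, {"x": 0, "y": 0, "z": 0, "rx": 0, "ry": 0, "rz": 0, "jaw": 0}]'

```text
clock: 3.75
tool_pos: [0.4954, 0.274, 0.0671]
eef_rot: [0.999, 0.036, -0.001, 0.0]
contact_force: [-0.5, -0.2, 0.5]
opening: 0.005
finger_force: 0.0
```

Request:
send_rows --motion '[{"x": -0.2, "y": 0, "z": 0.7, "rx": 0, "ry": 0, "rz": 0, "jaw": 0}, {"x": -0.2, "y": 0, "z": 0.7, "rx": 0, "ry": 0, "rz": 0, "jaw": 0}, {"x": -0.1, "y": 0, "z": 0.6, "rx": 0, "ry": 0, "rz": 0, "jaw": 0}, {"x": 0, "y": 0, "z": 0.3, "rx": 0, "ry": 0, "rz": 0, "jaw": 0}, {"x": 0, "y": 0, "z": 0, "rx": 0, "ry": 0, "rz": 0, "jaw": 0}]'

```text
clock: 4.25
tool_pos: [0.4913, 0.2737, 0.0446]
eef_rot: [0.999, 0.036, -0.0, 0.0]
contact_force: [0.3, 0.5, -1.5]
opening: 0.004
finger_force: 0.0
```

Request:
send_rows --motion '[{"x": 0, "y": 0, "z": 0.2, "rx": 0, "ry": 0, "rz": 0, "jaw": 0}, {"x": 0, "y": 0, "z": 0.2, "rx": 0, "ry": 0, "rz": 0, "jaw": 0}, {"x": 0, "y": 0, "z": 0.1, "rx": 0, "ry": 0, "rz": 0, "jaw": 0}, {"x": 0, "y": 0, "z": 0, "rx": 0, "ry": 0, "rz": 0, "jaw": 0}, {"x": 0, "y": 0, "z": 0, "rx": 0, "ry": 0, "rz": 0, "jaw": 0}]'

```text
clock: 4.75
tool_pos: [0.4917, 0.2738, 0.0412]
eef_rot: [0.999, 0.036, 0.0, -0.0]
contact_force: [-2.3, -1.1, 10.9]
opening: 0.002
finger_force: 5.1
```

Request:
send_rows --motion '[{"x": 0, "y": 0, "z": 0.2, "rx": 0, "ry": 0, "rz": 0, "jaw": 0}, {"x": 0, "y": 0, "z": 0, "rx": 0, "ry": 0, "rz": 0, "jaw": 0}, {"x": 0, "y": 0, "z": 0, "rx": 0, "ry": 0, "rz": 0, "jaw": 0}, {"x": 0, "y": 0, "z": 0, "rx": 0, "ry": 0, "rz": 0, "jaw": 0}, {"x": 0, "y": 0, "z": 0, "rx": 0, "ry": 0, "rz": 0, "jaw": 0}]'

```text
clock: 5.25
tool_pos: [0.4917, 0.2737, 0.0409]
eef_rot: [0.999, 0.036, 0.0, -0.0]
contact_force: [-3.8, -1.7, 25.1]
opening: 0.004
finger_force: 12.6
```

Request:
send_rows --motion '[{"x": 0, "y": 0, "z": -2, "rx": 0, "ry": 0, "rz": 0, "jaw": 0}, {"x": 0, "y": 0, "z": -4, "rx": 0, "ry": 0, "rz": 0, "jaw": 0}, {"x": 0, "y": 0, "z": -4, "rx": 0, "ry": 0, "rz": 0, "jaw": 0}, {"x": 0, "y": 2, "z": -4, "rx": 0, "ry": 0, "rz": 0, "jaw": 0}, {"x": 0, "y": 4, "z": -3, "rx": 0, "ry": 0, "rz": 0, "jaw": 0}]'

```text
clock: 5.75
tool_pos: [0.4963, 0.2174, 0.2105]
eef_rot: [0.999, 0.039, 0.002, -0.002]
contact_force: [1.5, -0.1, 0.1]
opening: 0.006
finger_force: 0.0
```

Run:
```python
from h import *
import h
h.JP=np.array([.5271,.1842]);h.JY=.0738
save("side","d2");save("wrist","w2");st()
for a in(0,.03,.06):print(a,proj("d2",jw([bar(a,149,5),bar(a,108,9)])).round(1).tolist(),proj("w2",jw([bar(a,149,5),bar(a,108,9)])).round(1).tolist())
a=cv2.imread("pics/d2.png")[130:200,205:285]; a=cv2.resize(a,(320,280),interpolation=cv2.INTER_CUBIC)
b=cv2.imread("pics/w2.png"); o=np.zeros((384,800,3),np.uint8);o[:280,:280]=a[:,:280];o[:,288:]=b;cv2.imwrite("pics/v2.png",o)
```

```text
{'clock': 5.85, 'q': [-0.4906, 0.6269, 0.0121, 1.8733, -0.0039, 0.6361, -1.9851], 'qd': [-0.0486, 0.0738, -0.0653, 0.0023, -0.0315, -0.0497, -0.0376], 'joint_torque': [-1.0332, -48.3495, 0.414, -11.963, -0.0052, 0.2547, 0.3156], 'tool_pos': [0.499, 0.2081, 0.2121], 'eef_rot': [0.9995, 0.0316, 0.0035, 0.001], 'contact_force': [0.1775, -1.384, 0.0599], 'moment': [0.0262, -0.0262, 0.0048], 'finger_force': 0.0, 'opening': 0.0039}
0 [[228.2, 160.0], [238.9, 159.1]] [[192.1, 208.7], [188.6, 172.8]]
0.03 [[228.3, 159.0], [239.0, 158.3]] [[191.3, 210.1], [188.0, 173.3]]
0.06 [[228.3, 157.9], [239.1, 157.5]] [[190.5, 211.3], [187.3, 173.8]]
```

View pics/v2.png

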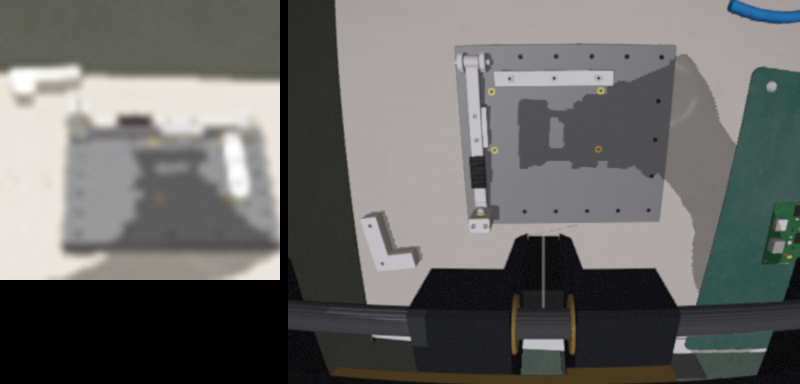

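The bar is shut: the pad pixel matches θ=0, and the force rose hard against the stop. Now to the board, opening the jaws.

Request:
send_rows --motion '[{"x": 0, "y": 4.9, "z": -1, "rx": 0, "ry": 0, "rz": 0, "jaw": 5}, {"x": 0, "y": 4.9, "z": -1, "rx": 0, "ry": 0, "rz": 0, "jaw": 5}, {"x": 0, "y": 4.9, "z": -1, "rx": 0, "ry": 0, "rz": 0, "jaw": 5}, {"x": 0, "y": 4.9, "z": 0, "rx": 0, "ry": 0, "rz": 0, "jaw": 5}, {"x": 0, "y": 4.9, "z": 0, "rx": 0, "ry": 0, "rz": 0, "jaw": 5}]'

```text
clock: 6.35
tool_pos: [0.5135, -0.032, 0.2381]
eef_rot: [0.999, 0.036, 0.0, -0.0]
contact_force: [1.0, 0.3, 0.2]
opening: 0.437
finger_force: 0.0
```

Request:
send_rows --motion '[{"x": 0, "y": 4.9, "z": 0, "rx": 0, "ry": 0, "rz": 0, "jaw": 5}, {"x": 0, "y": 4.9, "z": 0, "rx": 0, "ry": 0, "rz": 0, "jaw": 5}, {"x": 0, "y": 4.9, "z": 0, "rx": 0, "ry": 0, "rz": 0, "jaw": 5}, {"x": 0, "y": 4.9, "z": 0, "rx": 0, "ry": 0, "rz": 0, "jaw": 5}, {"x": 0, "y": 4.9, "z": 0, "rx": 0, "ry": 0, "rz": 0.05, "jaw": 5}]'

```text
clock: 6.85
tool_pos: [0.5308, -0.2764, 0.2376]
eef_rot: [1.0, 0.01, -0.0, -0.0]
contact_force: [0.8, 0.2, -0.2]
opening: 0.566
finger_force: 0.0
```

Request:
send_rows --motion '[{"x": 0, "y": 3, "z": 0, "rx": 0, "ry": 0, "rz": 0.05, "jaw": 5}, {"x": 0, "y": 0, "z": 0, "rx": 0, "ry": 0, "rz": 0, "jaw": 5}, {"x": 0, "y": 0, "z": 0, "rx": 0, "ry": 0, "rz": 0, "jaw": 5}, {"x": 0, "y": 0, "z": 0, "rx": 0, "ry": 0, "rz": 0, "jaw": 5}, {"x": 0, "y": 0, "z": 0, "rx": 0, "ry": 0, "rz": 0, "jaw": 5}]'

```text
clock: 7.35
tool_pos: [0.5323, -0.3025, 0.2381]
eef_rot: [1.0, -0.012, -0.0, -0.001]
contact_force: [-0.2, -0.2, 0.6]
opening: 0.565
finger_force: 0.0
```

Run:
```python
from h import *
save("wrist","w3");st()
p=proj("w3",[[.56,-.30,.004]])[0].round().astype(int);print(p)
x0,y0=max(p[0]-120,0),max(p[1]-100,0);x1,y1=min(x0+240,512),min(y0+190,384);print(x0,y0,x1,y1)
crop("w3",x0,y0,x1,y1,3,"c_w3")
```

```text
{'clock': 7.4, 'q': [0.4683, 0.6813, -0.0457, 1.6225, 0.0375, 0.839, -1.1884], 'qd': [0.0047, -0.0028, 0.0092, -0.0036, 0.0015, 0.0019, -0.0004], 'joint_torque': [0.1543, -51.7326, 0.665, -14.7766, -0.0231, -0.0635, -0.0011], 'tool_pos': [0.5322, -0.3029, 0.2382], 'eef_rot': [0.9999, -0.0127, -0.0, -0.0005], 'contact_force': [-0.7338, -0.3326, -1.0445], 'moment': [0.03, -0.0156, 0.0008], 'finger_force': 0.0, 'opening': 0.5695}
[252 132]
132 32 372 222
```

View pics/c_w3.png

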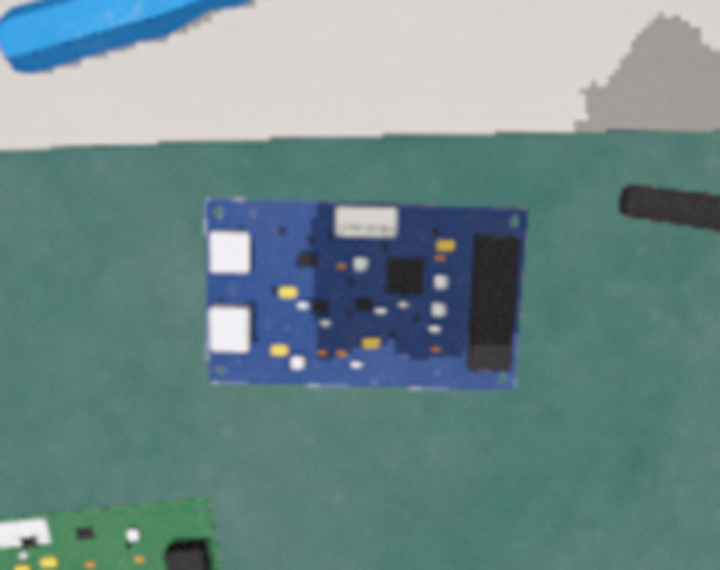

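The crop shows the blue board: corners (207,199), (526,209), (516,388), (210,383), and connector top (475,235) to (511,371).

Run:
```python
from h import *
px=np.array([[207,199],[210,383],[516,388],[526,209],[475,235],[520,237],[511,371],[469,368]]);px=(px+.5)/3-.5+[132,32]
P=ray("w3",px,np.array([.0042]*4+[.0158]*4))[:,:2]
ref=np.array([[-.035,-.06],[.035,-.06],[.035,.06],[-.035,.06],[-.025,.04],[-.025,.056],[.025,.056],[.025,.04]])
from scipy.optimize import least_squares
f=lambda v:((ref@R.from_euler('z',v[2]).as_matrix()[:2,:2].T+v[:2])-P).ravel()
r=least_squares(f,[.56,-.3,3.1]);x,y,t=r.x;print(r.x.round(4),(r.fun.reshape(-1,2)*1e3).round(1).tolist())
c=np.array([x,y])+.048*np.array([-np.sin(t),np.cos(t)]);s=get_state();d=c-np.array(s["tool_pos"])[:2]
m=R.from_quat(s["eef_rot"]).as_matrix();a=np.arctan2(m[1,0],m[0,0])
print("conn",c.round(4),"toolyaw",a,"rz",-(t-np.pi-a),"tool shift cm",(m[:2,:2].T@d*100).round(2))
```

```text
[ 0.5621 -0.301   3.0938] [[0.2, 1.3], [-0.1, 0.8], [-0.9, -0.1], [1.1, -0.9], [0.2, -0.5], [0.5, -0.2], [-0.1, -0.3], [-0.9, -0.1]]
conn [ 0.5598 -0.3489] toolyaw -0.02534820796140906 rz 0.022442968249795817 tool shift cm [2.88 4.54]
```

Request:
send_rows --motion '[{"x": 1.4, "y": 2.3, "z": 2, "rx": 0, "ry": 0, "rz": 0.022, "jaw": 4}, {"x": 1.5, "y": 2.2, "z": 4, "rx": 0, "ry": 0, "rz": 0, "jaw": 4}, {"x": 0, "y": 0, "z": 4, "rx": 0, "ry": 0, "rz": 0, "jaw": 4}, {"x": 0, "y": 0, "z": 4, "rx": 0, "ry": 0, "rz": 0, "jaw": 4}, {"x": 0, "y": 0, "z": 4, "rx": 0, "ry": 0, "rz": 0, "jaw": 4}]'

```text
clock: 7.9
tool_pos: [0.5595, -0.3499, 0.0569]
eef_rot: [1.0, -0.024, 0.0, -0.0]
contact_force: [0.2, -0.1, -0.0]
opening: 0.454
finger_force: 0.0
```

Request:
send_rows --motion '[{"x": 0, "y": 0, "z": 0, "rx": 0, "ry": 0, "rz": 0, "jaw": 4}, {"x": 0, "y": 0, "z": 0, "rx": 0, "ry": 0, "rz": 0, "jaw": 4}, {"x": 0, "y": 0, "z": 0, "rx": 0, "ry": 0, "rz": 0, "jaw": 4}, {"x": 0, "y": 0, "z": 0, "rx": 0, "ry": 0, "rz": 0, "jaw": 4}, {"x": 0, "y": 0, "z": 0, "rx": 0, "ry": 0, "rz": 0, "jaw": 4}]'

```text
clock: 8.4
tool_pos: [0.56, -0.3515, 0.0603]
eef_rot: [1.0, -0.025, 0.001, 0.001]
contact_force: [0.0, 0.5, 0.1]
opening: 0.454
finger_force: 0.0
```

Request:
send_rows --motion '[{"x": 0, "y": -0.2, "z": 1.5, "rx": 0, "ry": 0, "rz": 0, "jaw": 4}, {"x": 0, "y": 0, "z": 1.4, "rx": 0, "ry": 0, "rz": 0, "jaw": 4}, {"x": 0, "y": 0, "z": 0.7, "rx": 0, "ry": 0, "rz": 0, "jaw": 4}, {"x": 0, "y": 0, "z": 0.4, "rx": 0, "ry": 0, "rz": 0, "jaw": 4}, {"x": 0, "y": 0, "z": 0, "rx": 0, "ry": 0, "rz": 0, "jaw": 4}]'

```text
clock: 8.9
tool_pos: [0.5585, -0.3486, 0.0171]
eef_rot: [1.0, -0.025, -0.001, -0.0]
contact_force: [-0.2, 1.0, -0.4]
opening: 0.456
finger_force: 0.0
```

Request:
send_rows --motion '[{"x": 0, "y": 0, "z": 0, "rx": 0, "ry": 0, "rz": 0, "jaw": 2.5}, {"x": 0, "y": 0, "z": 0, "rx": 0, "ry": 0, "rz": 0, "jaw": 1.8}, {"x": 0, "y": 0, "z": 0, "rx": 0, "ry": 0, "rz": 0, "jaw": 1}, {"x": 0, "y": 0, "z": 0, "rx": 0, "ry": 0, "rz": 0, "jaw": 1}, {"x": 0, "y": 0, "z": 0, "rx": 0, "ry": 0, "rz": 0, "jaw": 1}]' --grip_force 30

```text
clock: 9.4
tool_pos: [0.5594, -0.3491, 0.0187]
eef_rot: [1.0, -0.025, 0.0, 0.0]
contact_force: [0.3, 0.1, 1.4]
opening: 0.177
finger_force: 30.0
```

Gripped (15.6 mm, 30 N). Lifting, turning to the jig's yaw and carrying it over.

Request:
send_rows --motion '[{"x": 0, "y": 0, "z": -1, "rx": 0, "ry": 0, "rz": 0, "jaw": 1}, {"x": 0, "y": 0, "z": -2, "rx": 0, "ry": 0, "rz": 0, "jaw": 1}, {"x": 0, "y": 0, "z": -3, "rx": 0, "ry": 0, "rz": 0, "jaw": 1}, {"x": 0, "y": 0, "z": -3, "rx": 0, "ry": 0, "rz": -0.062, "jaw": 1}, {"x": 0, "y": 0, "z": -2, "rx": 0, "ry": 0, "rz": -0.062, "jaw": 1}]'

```text
clock: 9.9
tool_pos: [0.5598, -0.3493, 0.131]
eef_rot: [0.999, 0.038, 0.001, 0.001]
contact_force: [-0.0, -0.0, -1.2]
opening: 0.173
finger_force: 30.0
```

Request:
send_rows --motion '[{"x": 0.1, "y": -2, "z": 0, "rx": 0, "ry": 0, "rz": 0, "jaw": 1}, {"x": 0.15, "y": -3.5, "z": 0, "rx": 0, "ry": 0, "rz": 0, "jaw": 1}, {"x": 0.15, "y": -4, "z": 0, "rx": 0, "ry": 0, "rz": 0, "jaw": 1}, {"x": 0.15, "y": -4, "z": 0, "rx": 0, "ry": 0, "rz": 0, "jaw": 1}, {"x": 0.15, "y": -4, "z": 0, "rx": 0, "ry": 0, "rz": 0, "jaw": 1}]'

```text
clock: 10.4
tool_pos: [0.553, -0.1724, 0.1289]
eef_rot: [0.999, 0.037, 0.0, 0.0]
contact_force: [0.3, -0.4, -1.3]
opening: 0.178
finger_force: 30.0
```

Request:
send_rows --motion '[{"x": 0.15, "y": -4, "z": 0, "rx": 0, "ry": 0, "rz": 0, "jaw": 1}, {"x": 0.15, "y": -4, "z": 0, "rx": 0, "ry": 0, "rz": 0, "jaw": 1}, {"x": 0.15, "y": -4, "z": 0, "rx": 0, "ry": 0, "rz": 0, "jaw": 1}, {"x": 0.15, "y": -4, "z": 0, "rx": 0, "ry": 0, "rz": 0, "jaw": 1}, {"x": 0.15, "y": -4, "z": 0, "rx": 0, "ry": 0, "rz": 0, "jaw": 1}]'

```text
clock: 10.9
tool_pos: [0.5458, 0.0278, 0.1289]
eef_rot: [0.999, 0.037, 0.0, -0.0]
contact_force: [0.9, -0.2, -0.8]
opening: 0.179
finger_force: 30.0
```

Request:
send_rows --motion '[{"x": 0.15, "y": -4, "z": 0, "rx": 0, "ry": 0, "rz": 0, "jaw": 1}, {"x": 0.15, "y": -3, "z": 0, "rx": 0, "ry": 0, "rz": 0, "jaw": 1}, {"x": 0.1, "y": -2, "z": 0, "rx": 0, "ry": 0, "rz": 0, "jaw": 1}, {"x": 0, "y": 0, "z": 0, "rx": 0, "ry": 0, "rz": 0, "jaw": 1}, {"x": 0, "y": 0, "z": 0, "rx": 0, "ry": 0, "rz": 0, "jaw": 1}]'

```text
clock: 11.4
tool_pos: [0.5432, 0.1157, 0.1286]
eef_rot: [0.999, 0.037, 0.0, 0.0]
contact_force: [0.6, -0.2, -1.2]
opening: 0.181
finger_force: 30.0
```

Run:
```python
from h import *
save("wrist","w4");save("side","d4")
P=[]
for i in range(6):
    s=get_state();P.append(s["tool_pos"])
print(np.mean(P,0),s["eef_rot"],s["contact_force"])
a=cv2.imread("pics/d4.png")[110:200,205:285]; a=cv2.resize(a,(280,315),interpolation=cv2.INTER_CUBIC)
b=cv2.imread("pics/w4.png"); o=np.zeros((384,800,3),np.uint8);o[:315,:280]=a;o[:,288:]=b;cv2.imwrite("pics/v4.png",o)
```

```text
[0.5433783  0.11413045 0.12845374] [9.99362991e-01 3.56800814e-02 3.19237375e-05 7.36293481e-04] [-0.0427207   0.24365918 -1.31760809]
```

View pics/v4.png

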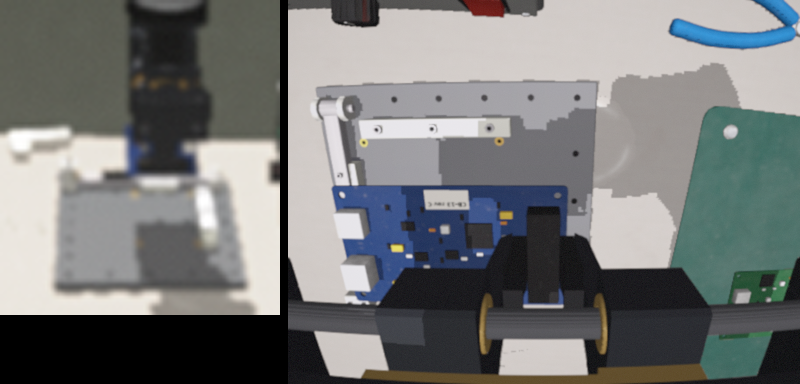

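The board is held square and level over the jig (far board edge at wrist px (44,186) to (279,186)). Checking its yaw and position numerically.

Run:
```python
from h import *
P=ray("w4",[[44,186],[279,186]],np.full(2,.115))
d=P[0]-P[1];print(P.round(4),np.linalg.norm(d),"yaw",np.arctan2(-d[0],d[1]))
# subpixel edge: blue mask top edge
i=cv2.imread("pics/w4.png").astype(int); m=(i[:,:,0]>i[:,:,2]+30)
cols=np.r_[60:130,190:265]; rows=np.array([np.argmax(m[150:230,c])+150 for c in cols]);k=np.abs(rows-np.median(rows))<4
q=np.polyfit(cols[k],rows[k],1);print(q,k.sum())
Q=ray("w4",[[60,np.polyval(q,60)],[265,np.polyval(q,265)]],np.full(2,.115));d=Q[0]-Q[1];print("edge yaw",np.arctan2(-d[0],d[1]))
r=ray("w4",[[359-288,137],[510-288,136]],np.full(2,.024));d=r[0]-r[1];print("rail",r.round(4),np.linalg.norm(d),np.arctan2(-d[0],d[1]))
```

```text
[[0.5705 0.2237 0.115 ]
 [0.579  0.1065 0.115 ]] 0.11752874532240246 yaw 0.07314836408579482
[-3.25081479e-16  1.86000000e+02] 145
edge yaw 0.07316172447953172
rail [[0.5778 0.2588 0.024 ]
 [0.5858 0.143  0.024 ]] 0.11606134446153701 0.06956957874479157
```

Request:
send_rows --motion '[{"x": 0, "y": -1.5, "z": 2, "rx": 0, "ry": 0, "rz": 0, "jaw": 1}, {"x": 0, "y": -1.8, "z": 3, "rx": 0, "ry": 0, "rz": 0, "jaw": 1}, {"x": 0, "y": 0, "z": 2.5, "rx": 0, "ry": 0, "rz": 0, "jaw": 1}, {"x": 0, "y": 0, "z": 1.5, "rx": 0, "ry": 0, "rz": 0, "jaw": 1}, {"x": 0, "y": 0, "z": 0.5, "rx": 0, "ry": 0, "rz": 0, "jaw": 1}]'

```text
clock: 12.0
tool_pos: [0.5403, 0.147, 0.0319]
eef_rot: [0.999, 0.036, -0.001, 0.001]
contact_force: [0.5, 0.3, -1.1]
opening: 0.178
finger_force: 30.0
```

Request:
send_rows --motion '[{"x": 0, "y": 0, "z": 0.2, "rx": 0, "ry": 0, "rz": 0, "jaw": 1}, {"x": 0, "y": 0, "z": 0.2, "rx": 0, "ry": 0, "rz": 0, "jaw": 1}, {"x": 0, "y": 0, "z": 0.1, "rx": 0, "ry": 0, "rz": 0, "jaw": 1}, {"x": 0, "y": 0, "z": 0, "rx": 0, "ry": 0, "rz": 0, "jaw": 1}, {"x": 0, "y": 0, "z": 0, "rx": 0, "ry": 0, "rz": 0, "jaw": 1}]'

```text
clock: 12.5
tool_pos: [0.5411, 0.1492, 0.0287]
eef_rot: [0.999, 0.037, 0.0, -0.0]
contact_force: [0.4, 0.2, -0.8]
opening: 0.179
finger_force: 30.0
```

```bash
cat > a.py <<'E'
from h import *
S=[]
for i in range(4): S.append(get_state()); snapshot("wrist")
S.append(get_state())
p=np.mean([s["tool_pos"] for s in S],0);f=np.mean([s["contact_force"] for s in S],0);m=np.mean([s["moment"] for s in S],0)
c,s_=np.cos(.072),np.sin(.072);J=np.array([[c,s_],[-s_,c]]);M=R.from_quat(S[-1]["eef_rot"]).as_matrix()
print("t",S[-1]["clock"],"p",p.round(4),"jig: left to contact mm",(J@(np.array([.5491,.1578])-p[:2])*1e3).round(1),"F jig",(J@f[:2]).round(1),f[2].round(1),"M",m.round(3),"yaw",np.arctan2(M[1,0],M[0,0]).round(4),"tilt",M[:2,2].round(4),"grip",S[-1]["finger_force"])
E
python3 a.py
```

```text
t 12.7 p [0.541  0.1492 0.0285] jig: left to contact mm [8.7 8. ] F jig [0.  0.3] -0.7 M [0.011 0.014 0.013] yaw 0.0739 tilt [0.0003 0.    ] grip 29.998155534267426
```

Request:
send_rows --motion '[{"x": 0, "y": 0, "z": 0.1, "rx": 0, "ry": 0, "rz": 0, "jaw": 1}, {"x": 0, "y": 0, "z": 0.05, "rx": 0, "ry": 0, "rz": 0, "jaw": 1}, {"x": 0, "y": 0, "z": 0, "rx": 0, "ry": 0, "rz": 0, "jaw": 1}, {"x": 0, "y": 0, "z": 0, "rx": 0, "ry": 0, "rz": 0, "jaw": 1}, {"x": 0, "y": 0, "z": 0, "rx": 0, "ry": 0, "rz": 0, "jaw": 1}]'

```text
clock: 13.2
tool_pos: [0.5409, 0.1492, 0.0282]
eef_rot: [0.999, 0.037, 0.0, -0.0]
contact_force: [-3.2, -0.5, 13.3]
opening: 0.176
finger_force: 30.0
```

```bash
python3 a.py
```

```text
t 13.4 p [0.541  0.1492 0.0282] jig: left to contact mm [8.7 8. ] F jig [-2.6 -0.1] 12.6 M [-0.057  0.539 -0.013] yaw 0.0739 tilt [0.0007 0.0002] grip 30.000562369823456
```

Request:
send_rows --motion '[{"x": 0, "y": 0, "z": -0.08, "rx": 0, "ry": 0, "rz": 0, "jaw": 1}, {"x": 0.2, "y": -0.2, "z": 0, "rx": 0, "ry": 0, "rz": 0, "jaw": 1}, {"x": 0.2, "y": -0.2, "z": 0, "rx": 0, "ry": 0, "rz": 0, "jaw": 1}, {"x": 0.2, "y": -0.1, "z": 0, "rx": 0, "ry": 0, "rz": 0, "jaw": 1}, {"x": 0, "y": 0, "z": 0, "rx": 0, "ry": 0, "rz": 0, "jaw": 1}]'

```text
clock: 13.9
tool_pos: [0.5446, 0.1522, 0.0282]
eef_rot: [0.999, 0.036, -0.002, 0.002]
contact_force: [-4.9, -3.9, 12.1]
opening: 0.178
finger_force: 30.0
```

```bash
python3 a.py
```

```text
t 14.1 p [0.5446 0.1522 0.0282] jig: left to contact mm [4.9 5.3] F jig [-5.3 -3.8] 11.9 M [-0.819  0.952  0.053] yaw 0.0728 tilt [-0.004  -0.0034] grip 30.025955736637115
```

Request:
send_rows --motion '[{"x": 0, "y": 0, "z": -0.08, "rx": 0, "ry": 0, "rz": 0, "jaw": 1}, {"x": 0, "y": 0, "z": 0, "rx": 0, "ry": 0, "rz": 0, "jaw": 1}, {"x": 0, "y": 0, "z": 0, "rx": 0, "ry": 0, "rz": 0, "jaw": 1}, {"x": 0, "y": 0, "z": 0, "rx": 0, "ry": 0, "rz": 0, "jaw": 1}, {"x": 0, "y": 0, "z": 0, "rx": 0, "ry": 0, "rz": 0, "jaw": 1}]'

```text
clock: 14.6
tool_pos: [0.5467, 0.1548, 0.0282]
eef_rot: [0.999, 0.037, 0.0, -0.0]
contact_force: [-0.1, -0.4, 0.8]
opening: 0.175
finger_force: 30.0
```

```bash
python3 a.py
```

```text
t 14.8 p [0.5467 0.1548 0.0282] jig: left to contact mm [2.6 2.8] F jig [0.5 0. ] 0.0 M [ 0.047 -0.083 -0.013] yaw 0.0739 tilt [0.0004 0.0002] grip 29.998282492160797
```

Request:
send_rows --motion '[{"x": 0.1, "y": -0.1, "z": 0.01, "rx": 0, "ry": 0, "rz": 0, "jaw": 1}, {"x": 0.1, "y": -0.1, "z": 0, "rx": 0, "ry": 0, "rz": 0, "jaw": 1}, {"x": 0.05, "y": -0.05, "z": 0, "rx": 0, "ry": 0, "rz": 0, "jaw": 1}, {"x": 0, "y": 0, "z": 0, "rx": 0, "ry": 0, "rz": 0, "jaw": 1}, {"x": 0, "y": 0, "z": 0, "rx": 0, "ry": 0, "rz": 0, "jaw": 1}]'

```text
clock: 15.3
tool_pos: [0.5488, 0.1573, 0.0282]
eef_rot: [0.999, 0.037, 0.0, 0.0]
contact_force: [-1.1, -1.7, 1.7]
opening: 0.178
finger_force: 30.0
```

```bash
python3 a.py
```

```text
t 15.5 p [0.5488 0.1573 0.0282] jig: left to contact mm [0.4 0.5] F jig [-1.1 -1.2] 2.4 M [-0.229  0.201  0.032] yaw 0.0739 tilt [0. 0.] grip 29.999476969242096
```

Request:
send_rows --motion '[{"x": 0.05, "y": -0.05, "z": 0, "rx": 0, "ry": 0, "rz": 0, "jaw": 1}, {"x": 0.05, "y": -0.05, "z": 0, "rx": 0, "ry": 0, "rz": 0, "jaw": 1}, {"x": 0.05, "y": -0.05, "z": 0, "rx": 0, "ry": 0, "rz": 0, "jaw": 1}, {"x": 0, "y": 0, "z": 0, "rx": 0, "ry": 0, "rz": 0, "jaw": 1}, {"x": 0, "y": 0, "z": 0, "rx": 0, "ry": 0, "rz": 0, "jaw": 1}]'

```text
clock: 16.0
tool_pos: [0.5493, 0.1578, 0.0282]
eef_rot: [0.999, 0.037, -0.001, 0.001]
contact_force: [-3.2, -3.6, 5.5]
opening: 0.176
finger_force: 30.0
```

```bash
python3 a.py
```

```text
t 16.2 p [0.5492 0.1578 0.0282] jig: left to contact mm [-0.1  0. ] F jig [-3.1 -3.1] 5.8 M [-0.689  0.608  0.037] yaw 0.0733 tilt [-0.002  -0.0016] grip 30.005365312099457
```

Request:
send_rows --motion '[{"x": 0.05, "y": -0.05, "z": -0.02, "rx": 0, "ry": 0, "rz": 0, "jaw": 1}, {"x": 0.05, "y": -0.05, "z": -0.02, "rx": 0, "ry": 0, "rz": 0, "jaw": 1}, {"x": 0.05, "y": -0.05, "z": 0, "rx": 0, "ry": 0, "rz": 0, "jaw": 1}, {"x": 0, "y": 0, "z": 0, "rx": 0, "ry": 0, "rz": 0, "jaw": 1}, {"x": 0, "y": 0, "z": 0, "rx": 0, "ry": 0, "rz": 0, "jaw": 1}]'

```text
clock: 16.7
tool_pos: [0.5493, 0.1578, 0.0282]
eef_rot: [0.999, 0.036, -0.003, 0.002]
contact_force: [-5.6, -5.8, 5.4]
opening: 0.172
finger_force: 30.0
```

```bash
python3 a.py
```

```text
t 16.9 p [0.5493 0.1578 0.0282] jig: left to contact mm [-0.2 -0. ] F jig [-5.2 -5.6] 5.3 M [-1.166  0.957  0.05 ] yaw 0.0725 tilt [-0.005  -0.0039] grip 30.01548707485199
```

Request:
send_rows --motion '[{"x": 0.05, "y": -0.05, "z": -0.01, "rx": 0, "ry": 0, "rz": 0, "jaw": 1}, {"x": 0.05, "y": -0.05, "z": -0.01, "rx": 0, "ry": 0, "rz": 0, "jaw": 1}, {"x": 0.05, "y": -0.02, "z": 0, "rx": 0, "ry": 0, "rz": 0, "jaw": 1}, {"x": 0, "y": 0, "z": 0, "rx": 0, "ry": 0, "rz": 0, "jaw": 1}, {"x": 0, "y": 0, "z": 0, "rx": 0, "ry": 0, "rz": 0, "jaw": 1}]'

```text
clock: 17.4
tool_pos: [0.5494, 0.1579, 0.0282]
eef_rot: [0.999, 0.036, -0.004, 0.003]
contact_force: [-7.2, -7.0, 6.0]
opening: 0.177
finger_force: 30.0
```

Request:
send_rows --motion '[{"x": 0, "y": 0, "z": 0, "rx": 0, "ry": 0, "rz": 0, "jaw": 1}, {"x": 0, "y": 0, "z": 0, "rx": 0, "ry": 0, "rz": 0, "jaw": 1}, {"x": 0, "y": 0, "z": 0, "rx": 0, "ry": 0, "rz": 0, "jaw": 1}, {"x": 0, "y": 0, "z": 0, "rx": 0, "ry": 0, "rz": 0, "jaw": 1}, {"x": 0, "y": 0, "z": 0, "rx": 0, "ry": 0, "rz": 0, "jaw": 1}]'

```text
clock: 17.9
tool_pos: [0.5493, 0.1579, 0.0282]
eef_rot: [0.999, 0.036, -0.004, 0.003]
contact_force: [-6.4, -8.0, 6.7]
opening: 0.176
finger_force: 30.0
```

```bash
python3 a.py
```

```text
t 18.1 p [0.5493 0.1579 0.0282] jig: left to contact mm [-0.2 -0.1] F jig [-6.9 -7.3] 6.5 M [-1.502  1.315  0.088] yaw 0.072 tilt [-0.0079 -0.0058] grip 30.02850741147995
```

The board sits at the predicted corner, its position no longer moves as the push rises, and it is loaded with about 7 N on each stop. Handing in.

```bash
python3 -c "
from plant import *
print(finish_job())"
```

```text
the job is handed in; nothing more can be done
None
```

The job is handed in, with no verdict shown. The keeper bar is snapped shut and the small board is flat and square in the corner, held at 30 N grip with about 7 N of wrist-measured push towards each stop (plate friction may take up to about 2 N of each).

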